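Roll a roller blank into the carving cradle and lock it

TASK

Load the terracotta roller blank into the wooden carving cradle with your fingertips only; do not grip it or lift it off the bench. Push it by its side so that it rolls along the bench, over the low lead-in rail and into the V, then push it endways along the V until it butts against the end board, while the turn-button is still swung open. Last, swing the dark turn-button fully across behind the blank's free end, leave the tools and pots standing about where they are, and move clear.

Things in the scene. Friction and masses are not known exactly. Their poses are not given: they have to be found in the camera images.
- roller: Solid fired-terracotta roller blank: smooth cylinder, 52 mm diameter, 90 mm long, about 0.32 kg, pencil lines round it, 13 mm bore in each end. Origin at its centre; its x axis is its axis. Starts lying on the bench to the left of the cradle, within 15 degrees of parallel to the V. Friction is about 0.35, so it rolls when pushed at mid-height, and it soon stops when let go.
- cradle: Wooden V-cradle fixed to the bench, 150 mm long (x) by 124 mm wide (y from -64 to 60 mm). Origin on the bench below the V's line, mid-length; x runs along the V away from the robot, y to the lead-in side (robot's left). End board at the -x end, 52 mm high, y from -64 to 34 mm, inner face at x = -63 mm. The V runs from there to x = 75 mm, where it is open.
- cradle_crest (a point): Crest of the low lead-in rail, mid-length: y = 18 to 19.5 mm in the cradle's frame, 11.3 mm above the bench. Outside it a 15 degree ramp goes down to the bench at y = 60 mm; inside it a 30 degree flank goes down into the V. The other flank, of the back rail, rises at 45 degrees to 39.5 mm above the bench at y = -45 mm; the rail's flat top goes on to y = -64 mm.
- cradle_seat (a point): Where the roller's centre lies when it is seated in the V with its end against the end board: x = -18 mm, y = 0, 31 mm above the bench, in the cradle's frame. Axes as the cradle's.
- turn_button (a joint): Angle (rad) of the dark wooden turn-button, a bar pivoted on top of the back rail: 0 = along the cradle's x (open), growing as its tip swings towards the cradle's y; 1.57 = straight across the V against its brass pin, 3 mm behind the free end of a roller that is home. Starts at -0.5 to 0.3 and stays where it is left; about 0.6 N at the tip moves it.
- button_pivot (a point): Axis of the turn-button's vertical screw, on the back rail's flat top: x = 38 mm, y = -53 mm in the cradle's frame, 39.5 mm above the bench. The button is 16 mm wide, occupies 40.5 to 55.5 mm above the bench, and reaches 62 mm from this axis.
- button_tip (a point): On the turn-button's centre line, 54 mm from its screw and 48 mm above the bench, near the rounded tip.
- slip_jar: Open cream plastic pot, 59 mm wide and 84 mm tall, on the bench to the right of the cradle; to be left alone. Origin at the centre of its underside.
- loop_tool: Loop tool with a dark red handle, 151 mm long, 8 mm thick, lying on the bench to the left of the roller; to be left alone. Origin at its middle on the bench; long side along its y.
- glaze_pot: Round glaze pot with white lid and mustard label, 60 mm wide and 69 mm tall, on the bench far left; to be left alone. Origin at the centre of its underside.

How it is judged:
On the way, in this order (a step that is already met when the one before it is completed fails the run):
1. the roller blank rolls along the bench on its side (angular speed of roller above 0.3 rad/s and height (world z) of roller below 0.032 m and y of roller in the frame of cradle above 0.04 m), for 0.2 s.
2. it lies seated in the V, butted against the end board, with the turn-button still open (x of roller in the frame of cradle_seat between -0.004 and 0.004 m and y of roller in the frame of cradle_seat between -0.004 and 0.004 m and z of roller in the frame of cradle_seat below 0.003 m and angle between the x axis of roller and the x axis of cradle, either way round below 0.06 rad and value of joint turn_button below 0.8 rad), for 0.2 s.
At the end, for the whole second after the job is handed in: The roller blank lies at rest in the V, against both flanks (within 4 mm sideways and 3 mm in height, its axis within 3 degrees of the V's), its end within 4 mm of the end board, and the turn-button is swung across to within 10 degrees of its pin (x of roller in the frame of cradle_seat between -0.004 and 0.004 m and y of roller in the frame of cradle_seat between -0.004 and 0.004 m and z of roller in the frame of cradle_seat below 0.003 m and angle between the x axis of roller and the x axis of cradle, either way round below 0.06 rad and linear speed of roller below 0.01 m/s and value of joint turn_button above 1.4 rad); the robot touches nothing.
It fails at once if the roller blank is lifted: more than 8 mm clear of the bench before it reaches the cradle, or more than 8 mm above the lead-in rail's crest (height (world z) of roller above 0.046 m or (height (world z) of roller above 0.034 m and y of roller in the frame of cradle above 0.085 m)).
It fails at once if the roller blank is stood on end or tipped (angle between roller's own x axis and vertical below 1.17 rad or angle between roller's own x axis and vertical above 1.97 rad).
It fails at once if the slip pot, the loop tool or the glaze pot is shifted by more than 2 cm (distance of any of slip_jar, loop_tool, glaze_pot from where it was at the start of the episode above 0.02 m).
It also fails if it takes over 64 s, if anything falls off the work surface, if the arm or the gripper's body presses on something with over 40 N, if the wrist force passes 120 N, or if a joint passes its speed limit or range.

ROBOT

A 6-joint arm with a two-finger parallel gripper is mounted at the origin on a cart in front of the work surface, level with it; the furniture and walls round the work are solid. World frame = base frame: x ahead of the robot, y to its left, z up, the work surface at z = 0. Lengths are in m, angles in rad, forces in N, time in s.
With the tool pointing down it reaches from about 0.3 to 0.775 m from the base axis. Payload 14.6 kg.
Tool frame: the origin (TCP) lies at the very end of the fingers, on their centre line; the grasp point (between the pads) lies 19 mm behind it; z points along the fingers, y is the line along which they close (so a half turn about z gives the same grasp; the last joint's range is limited). The gripper opens to 94 mm and grips with 3 to 60 N. Pads are 16 mm wide; open, the fingers measure 119 mm over their backs; the gripper's body (75 mm by 177 mm) begins 78 mm behind the grasp point.
Start: joints at [-1.319, 0.3, 1.521, -0, 1.321, -0.067], TCP at [0.172, -0.522, 0.205] pointing down, gripper open.
Joint ranges: [-3.03, 3.03], [-0.79, 2.21], [0.23, 2.52], [-1.04, 4.18], [0, 3.07], [-2.55, 2.55]. Speed limits (rad/s): [2.22, 2.22, 2.57, 3.14, 3.14, 3.14].

INTERFACE

Orientations are given as [roll, pitch, yaw] about the fixed x, y, z axes, in that order (R = Rz(yaw) Ry(pitch) Rx(roll)).
In Python, from station import ctrl, cams gives the robot as it stands. The module is installed in compiled form; this text tells all that it offers.
- The arm moves only by the tool arm_command, never from a script. Its argument "plan" is a list that holds one entry, the list of rows, each a list of 7 numbers: the shift along the tool's x, y, z in mm, then the turn, a rotation vector about the tool's x, y, z in rad, then the closure, from -1 (fully open) to 1 (shut). A call has 1 to 12 rows; each row is the pose to reach, as a shift and turn from the pose commanded when the call began, along the tool's axes at that moment; what a row does not reach only later rows make up. A row lasts 1/10 s, in which the tool goes at most 50 mm and 8.59 degrees, less where a joint would pass 70% of its speed; a pose out of reach is approached as far as the arm can. A call with a gripper value outside its range is refused whole. The fingers move at their own pace and stop on an object; "squeeze" is the grip in N (left out, the last holds). Time passes only in rows, so rows that repeat a pose let the fingers close. It gives the time, the measured TCP pose, the force, the opening and the grip force at its end, in the units of the state.
- ctrl.get_obs(): the state, without advancing time (a new reading comes with each control period).
- cams.camera(name): name is "side" or "top"; returns (picture, depth): 400x640x3 uint8, blue, green, red; 400x640 float32, m along the optical axis (not along the pixel's ray), 0 where there is no reading.
- cams.camera_info(name): a dict with "fx", "fy", "cx", "cy" (pixels), "world_to_cam" (4x4, takes a point from world to camera coordinates). Camera axes: x right, y down, z forward; pixel columns grow to the right and rows downward; lengths in m; the calibration is good to about 2 mm. A picture is of the moment at which its call begins. camera_info takes no time and is no camera call.
- ctrl.hand_in(): hands the job in; it is judged then, once.
The state is a dict: "time_s": time; "qpos": joint angles; "joint_vel": joint speeds; "tau": joint torques, N m; "ee_pos": TCP position; "eef_rot": TCP orientation; "force": force on the tool from outside, world axes, zero at the start; "moment": the same for the moment, N m; "grip_width": finger opening in m; "grip_force": force on a finger pad.
Only numpy, scipy, OpenCV 4.12 (cv2) and the standard library are available. Lean on these libraries where they do the work, as an engineer would, in place of code of your own. Each camera call takes 0.05 s, during which the arm holds its last target. There are 200 camera calls.

## Working session

There is one attempt and no reset: what is moved stays moved. The work goes in short steps, Python scripts to look and compute and a tool call to move; the robot and the scene stay as the last step left them, time stands still between calls to the robot, and variables do not carry over. Pictures are saved under pics/ and viewed, at most 10 in all, crops included, and the job is handed in when it is done.

Besides the shell and the picture viewer there is one more tool, called after "Request:" as name(argument=value, ...), one argument or row to a line, values as JSON. arm_command: Moves the arm, as the interface text tells. Its arguments: {"type":"object","properties":{"plan":{"type":"array"},"squeeze":{"type":"number"}},"required":["plan"]}

```bash
mkdir -p pics
python3 - <<'E'
from station import ctrl,cams
import cv2,numpy as np
o=ctrl.get_obs();print({k:np.round(v,3).tolist() for k,v in o.items()})
for n in("top","side"):
    p,d=cams.camera(n);cv2.imwrite(f"pics/{n}0.png",p);np.save(f"{n}0.npy",d)
    i=cams.camera_info(n);print(n,i)
E
```

```text
{'time_s': 0.0, 'qpos': [-1.319, 0.3, 1.522, 0.0, 1.321, -0.067], 'joint_vel': [0.0, -0.001, -0.001, -0.001, -0.001, -0.0], 'tau': [0.0, -53.181, -35.273, 0.071, 0.024, -0.0], 'ee_pos': [0.172, -0.522, 0.205], 'eef_rot': [-3.14, -0.0, 0.319], 'force': [-0.118, 0.064, 0.454], 'moment': [-0.002, -0.031, 0.059], 'grip_force': 0.0, 'grip_width': 0.094}
top {'fx': 422.02058219889716, 'fy': 422.02058219889716, 'cx': 316.84108262666814, 'cy': 202.03482001570555, 'world_to_cam': array([[ 4.14005336e-03, -9.99991048e-01,  8.73633734e-04,
        -2.61832554e-02],
       [-9.95328456e-01, -4.20501697e-03, -9.64550773e-02,
         5.02361842e-01],
       [ 9.64578875e-02, -4.70223349e-04, -9.95336955e-01,
         1.43131191e+00],
       [ 0.00000000e+00,  0.00000000e+00,  0.00000000e+00,
         1.00000000e+00]])}
side {'fx': 377.2789239641646, 'fy': 377.2789239641646, 'cx': 316.90097756509766, 'cy': 200.45092699809683, 'world_to_cam': array([[-0.99057419, -0.13694165, -0.00312516,  0.46674752],
       [-0.11056572,  0.81283412, -0.57190552,  0.09652582],
       [ 0.08085792, -0.56616931, -0.82031355,  1.04989548],
       [ 0.        ,  0.        ,  0.        ,  1.        ]])}
```

View pics/top0.png

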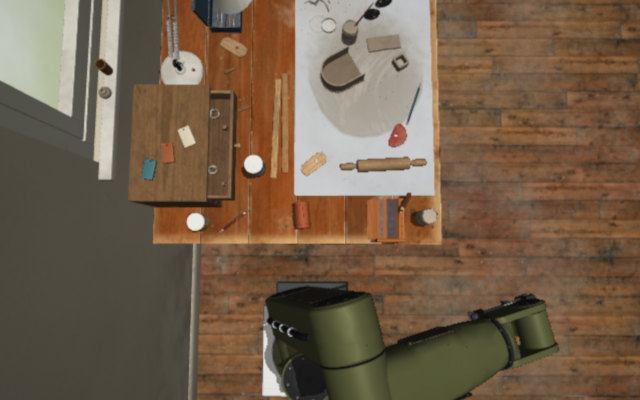

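View pics/side0.png

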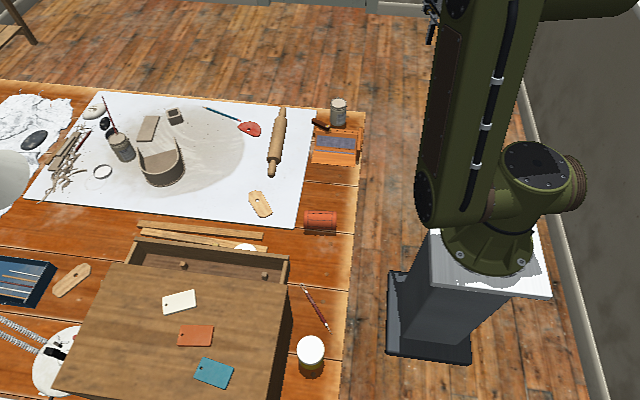

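Top view: the roller is at (302,215), the cradle at about (385,220) with the dark button near (404,202), and the jar at (427,217). The loop tool is at (233,220) and the glaze pot at (196,222). I'll zoom in and measure.

```bash
cat > h.py <<'E'
import cv2,numpy as np
from station import ctrl,cams
def ray(n,u,v,z):
    i=cams.camera_info(n);T=i["world_to_cam"];R,t=T[:3,:3],T[:3,3]
    c=-R.T@t;d=R.T@np.array([(u-i["cx"])/i["fx"],(v-i["cy"])/i["fy"],1.]);return c+d*(z-c[2])/d[2]
def cloud(n,d):
    i=cams.camera_info(n);T=i["world_to_cam"];R,t=T[:3,:3],T[:3,3]
    v,u=np.indices(d.shape);P=np.stack([(u-i["cx"])/i["fx"]*d,(v-i["cy"])/i["fy"]*d,d],-1)
    return (P-t)@R
def proj(n,P):
    i=cams.camera_info(n);T=i["world_to_cam"];q=T[:3,:3]@np.array(P)+T[:3,3]
    return i["fx"]*q[0]/q[2]+i["cx"],i["fy"]*q[1]/q[2]+i["cy"]
E
python3 - <<'E'
from h import *
a=cv2.imread("pics/top0.png")[185:250,280:445];b=cv2.imread("pics/side0.png")[90:240,290:370]
a=cv2.resize(a,None,fx=4.8,fy=4.8,interpolation=cv2.INTER_CUBIC);b=cv2.resize(b,None,fx=1.8,fy=1.8,interpolation=cv2.INTER_CUBIC)
c=np.zeros((590,792,3),np.uint8);c[:a.shape[0]]=a
b=cv2.resize(cv2.imread("pics/side0.png")[90:165,300:370],None,fx=3.6,fy=3.6,interpolation=cv2.INTER_CUBIC);c[315:315+b.shape[0],:b.shape[1]]=b
b=cv2.resize(cv2.imread("pics/side0.png")[200:240,295:345],None,fx=5,fy=5,interpolation=cv2.INTER_CUBIC);c[315:315+b.shape[0],300:300+b.shape[1]]=b
cv2.imwrite("pics/z0.png",c)
for n,reg in(("top",(280,185,445,250)),("side",(295,90,370,240))):
    p=cv2.imread(f"pics/{n}0.png");P=cloud(n,np.load(f"{n}0.npy"))
    u0,v0,u1,v1=reg;m=np.zeros(p.shape[:2],bool);m[v0:v1,u0:u1]=1
    h=cv2.cvtColor(p,cv2.COLOR_BGR2HSV)
    for nm,zr,yr in(("roller",(.012,.06),(.0,.12)),("cradle",(.012,.06),(-.25,-.1)),("hi",(.042,.056),(-.25,-.1)),("jar",(.07,.1),(-.35,-.2))):
        q=P[m&(P[...,2]>zr[0])&(P[...,2]<zr[1])&(P[...,1]>yr[0])&(P[...,1]<yr[1])]
        q=q[(q[:,0]<.6)]
        if len(q):print(n,nm,len(q),q.min(0).round(4),q.max(0).round(4),q.mean(0).round(4))
E
```

```text
top roller 465 [0.4094 0.0021 0.0121] [0.5632 0.0558 0.0592] [0.4678 0.0284 0.0421]
top cradle 278 [ 0.366  -0.2498  0.012 ] [ 0.5643 -0.1012  0.0577] [ 0.4898 -0.2028  0.0182]
top hi 26 [ 0.366  -0.2498  0.0433] [ 0.3761 -0.2236  0.055 ] [ 0.3709 -0.2369  0.0503]
side roller 617 [0.4141 0.0045 0.0129] [0.5305 0.0581 0.0575] [0.4596 0.0388 0.044 ]
side cradle 221 [ 0.3691 -0.2499  0.012 ] [ 0.5776 -0.1085  0.0554] [ 0.4851 -0.2052  0.0199]
side hi 31 [ 0.3692 -0.2499  0.0422] [ 0.3809 -0.2211  0.0554] [ 0.3756 -0.2325  0.0508]
```

View pics/z0.png

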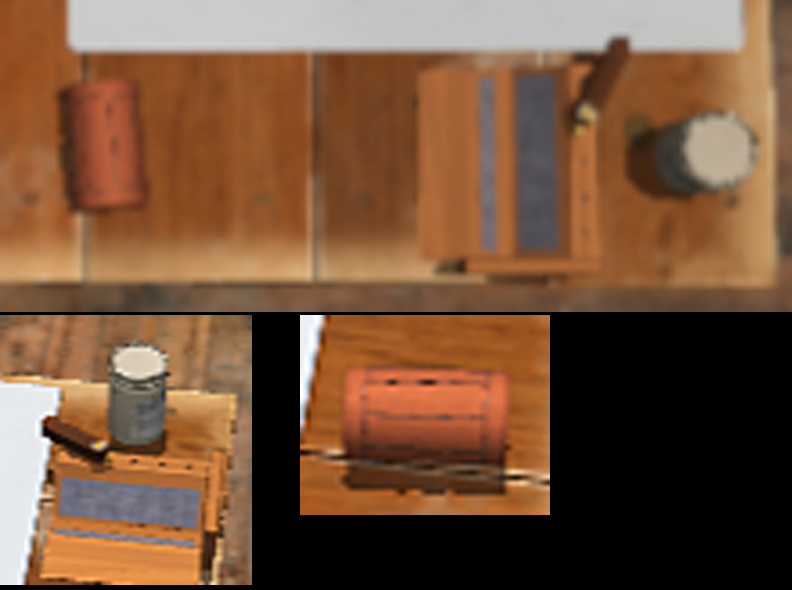

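The zoom (scale 4.8, offset 280,185) shows the roller spanning crop x 72–145, y 80–210. The cradle spans x 419–598, with its end board at the bottom, y≈262–272. The button runs from its pivot at (583,120) to its tip at (622,40), so it is open at about −0.4 rad.

Run:
```python
from h import *
def pc(x,y,z):return ray("top",280+(x+.5)/4.8-.5,185+(y+.5)/4.8-.5,z).round(4)
for nm,x,y,z in(("ramp far",419,67,0),("ramp near",420,258,0),("back far y-64",598,70,.0395),("endboard corner",598,271,.052),("endboard left corner",466,271,.052),("eb inner?",598,262,.052),("crest far",496,67,.0113),("pivot",583,120,.0555),("tip",622,40,.0555),("jar",720,151,.084)):print(nm,pc(x,y,z))
for n in("top","side"):
    p=cv2.imread(f"pics/{n}0.png");h=cv2.cvtColor(p,cv2.COLOR_BGR2HSV)
    u0,v0,u1,v1=(285,190,320,240) if n=="top" else (295,200,345,240)
    m=np.zeros(h.shape[:2],np.uint8);s=h[v0:v1,u0:u1]
    m[v0:v1,u0:u1]=((s[...,0]<8)|(s[...,0]>172))&(s[...,1]>110)&(s[...,2]>110)
    c=max(cv2.findContours(m,0,1)[0],key=cv2.contourArea);r=cv2.minAreaRect(c);print(n,r)
    for b in cv2.boxPoints(r):print(b,ray(n,*b,.026).round(4))
    M=cv2.moments(c);print("c",ray(n,M['m10']/M['m00'],M['m01']/M['m00'],.035))
    P=cloud(n,np.load(f"{n}0.npy"));q=P[m>0];q=q[q[:,2]>.03];print("cloud",len(q),q.min(0),q.max(0),q.mean(0));
    a=q[q[:,2]>.044];w=np.linalg.svd(a[:,:2]-a[:,:2].mean(0))[2][0];print(a.mean(0),w)
    # felt
    f=((h[...,0]>100)&(h[...,0]<135)&(h[...,1]>25)).astype(np.uint8);g=np.zeros_like(f)
    u0,v0,u1,v1=(365,195,410,245) if n=="top" else (300,130,365,165)
    g[v0:v1,u0:u1]=f[v0:v1,u0:u1]
    for c in cv2.findContours(g,0,1)[0]:
        if cv2.contourArea(c)>15:
            r=cv2.minAreaRect(c);print("felt",r,[ray(n,*b,.012).round(4)[:2] for b in cv2.boxPoints(r)])
```

```text
ramp far [ 0.5178 -0.1997  0.    ]
ramp near [ 0.3786 -0.1994  0.    ]
back far y-64 [ 0.512  -0.3224  0.0395]
endboard corner [ 0.3695 -0.3175  0.052 ]
endboard left corner [ 0.3691 -0.2253  0.052 ]
eb inner? [ 0.3758 -0.3176  0.052 ]
crest far [ 0.5169 -0.2543  0.0113]
pivot [ 0.475  -0.308   0.0555]
tip [ 0.5317 -0.3363  0.0555]
jar [ 0.4518 -0.396   0.084 ]
top ((296.0, 211.0), (0.0, 0.0), 0.0)
[296. 211.] [0.471  0.0474 0.026 ]
[296. 211.] [0.471  0.0474 0.026 ]
[296. 211.] [0.471  0.0474 0.026 ]
[296. 211.] [0.471  0.0474 0.026 ]Traceback (most recent call last):
  File "<stdin>", line 11, in <module>
ZeroDivisionError: float division by zero
```

Run:
```python
from h import *
p=cv2.imread("pics/top0.png");h=cv2.cvtColor(p,cv2.COLOR_BGR2HSV)
print("roller hsv",h[205:226:5,[296,300,304]].tolist(),"bench",h[215,330].tolist())
P=cloud("top",np.load("top0.npy"))
print("depth z row214",P[214,290:315,2].round(3).tolist())
print("z row225 cradle",P[225,365:412,2].round(3).tolist());print(P[225,365:412:6,1].round(3).tolist())
b,g,r=[p[...,i].astype(int) for i in range(3)]
f=(b>=r-5).astype(np.uint8);G=np.zeros_like(f);G[197:243,372:402]=f[197:243,372:402]
for c in cv2.findContours(G,0,1)[0]:
    if cv2.contourArea(c)>12:
        q=c[:,0,:];re=cv2.minAreaRect(c);print("felt",re,[ray("top",*x,.012).round(4)[:2].tolist() for x in cv2.boxPoints(re)])
for n,(u0,v0,u1,v1) in(("top",(288,195,316,236)),("side",(298,205,342,240))):
    p=cv2.imread(f"pics/{n}0.png").astype(int);s=p[v0:v1,u0:u1]
    rat=s[...,2]/(s[...,1]+1);bg=s[...,0]/(s[...,1]+1)
    print(n,"bg ratio mid row",bg[(v1-v0)//2].round(2).tolist())
```

```text
roller hsv [[[8, 168, 114], [8, 167, 162], [8, 168, 162]], [[8, 175, 121], [8, 172, 176], [8, 173, 177]], [[8, 174, 114], [8, 172, 173], [8, 169, 157]], [[8, 175, 105], [8, 174, 167], [8, 166, 178]], [[8, 170, 87], [8, 167, 145], [8, 171, 185]]] bench [12, 185, 150]
depth z row214 [0.003, 0.006, 0.005, 0.004, 0.029, 0.047, 0.045, 0.052, 0.046, 0.053, 0.046, 0.058, 0.053, 0.051, 0.047, 0.047, 0.047, 0.04, 0.038, -0.005, -0.001, 0.002, 0.002, -0.0, 0.001]
z row225 cradle [0.001, 0.002, 0.0, 0.005, 0.001, 0.004, 0.013, 0.004, 0.004, 0.009, 0.013, 0.013, 0.011, 0.009, 0.009, 0.015, 0.008, 0.003, 0.003, 0.009, 0.001, 0.008, 0.009, 0.004, 0.006, 0.016, 0.017, 0.02, 0.03, 0.022, 0.031, 0.032, 0.04, 0.036, 0.038, 0.044, 0.042, 0.041, 0.044, 0.042, 0.003, 0.001, -0.002, 0.001, 0.003, 0.001, 0.002]
[-0.192, -0.212, -0.233, -0.255, -0.275, -0.291, -0.31, -0.339]
felt ((391.4702453613281, 218.0478057861328), (34.10834884643555, 6.122011184692383), 88.21009063720703) [[0.508, -0.2713], [0.5087, -0.2926], [0.3905, -0.2946], [0.3897, -0.2735]]
top bg ratio mid row [0.57, 0.55, 0.5, 0.49, 0.51, 0.52, 0.56, 0.61, 0.63, 0.63, 0.63, 0.63, 0.64, 0.63, 0.63, 0.68, 0.65, 0.63, 0.63, 0.63, 0.63, 0.56, 0.48, 0.46, 0.44, 0.44, 0.43, 0.43]
side bg ratio mid row [0.4, 0.38, 0.38, 0.39, 0.37, 0.47, 0.59, 0.6, 0.57, 0.69, 0.65, 0.6, 0.62, 0.61, 0.6, 0.58, 0.6, 0.6, 0.61, 0.6, 0.61, 0.61, 0.59, 0.6, 0.6, 0.63, 0.62, 0.61, 0.59, 0.59, 0.58, 0.61, 0.58, 0.63, 0.64, 0.62, 0.62, 0.64, 0.51, 0.4, 0.39, 0.4, 0.41, 0.44]
```

Run:
```python
from h import *
def step(prof,sgn):
    g=np.convolve(prof,[1,0,-1],'same')*sgn;g[[0,-1]]=0;k=int(g[1:-1].argmax())+1
    a,b,c=g[k-1],g[k],g[k+1] if k+1<len(g) else 0;d=a-2*b+c
    return k+(.5*(a-c)/d if d else 0)
p=cv2.imread("pics/top0.png").astype(float);br=p[...,0]-p[...,2]
def line(nm,ch,v0,v1,u0,u1,s,z):
    pts=[ray("top",u0+step(ch[v,u0:u1],s),v,z)[:2] for v in range(v0,v1)]
    pts=np.array(pts);k,c=np.polyfit(pts[:,0]-.445,pts[:,1],1);r=pts[:,1]-np.polyval([k,c],pts[:,0]-.445)
    g=np.abs(r)<2*np.median(np.abs(r))+1e-4;k,c=np.polyfit(pts[g,0]-.445,pts[g,1],1);print(nm,"slope",k.round(4),"y@.445",c.round(4),"sd",r[g].std().round(4))
line("felt back L",br,203,235,382,390,1,.012);line("felt back R",br,203,235,391,399,-1,.03)
line("felt lead L",br,203,235,376,382,1,.01);line("felt lead R",br,203,235,380,386,-1,.005)
lum=p.sum(2)
for s in(1,-1):line("ramp edge%d"%s,p[...,2],202,237,363,371,s,0);
line("back edge",lum,215,238,400,409,-1,.0395);line("back edge+",lum,215,238,400,409,1,.0395)
# x extents
for nm,us,v0,v1,s,z in(("felt far",range(389,395),196,206,1,.02),("felt near",range(389,395),232,240,-1,.02)):
    print(nm,np.mean([ray("top",u,v0+step(br[v0:v1,u],s),z)[0] for u in us]).round(4))
# roller
for n,(u0,v0,u1,v1) in(("top",(288,195,316,236)),("side",(298,205,342,240))):
    q=cv2.imread(f"pics/{n}0.png").astype(float);s=q[v0:v1,u0:u1]
    m=np.zeros(q.shape[:2],np.uint8);m[v0:v1,u0:u1]=(s[...,0]/(s[...,1]+1)>.55)&(s[...,2]>95)
    m=cv2.morphologyEx(m,cv2.MORPH_OPEN,np.ones((3,3)))
    c=max(cv2.findContours(m,0,1)[0],key=cv2.contourArea);r=cv2.minAreaRect(c);print(n,r);print([ray(n,*b,.032).round(4)[:2].tolist() for b in cv2.boxPoints(r)],ray(n,*r[0],.034).round(4))
# dark button
for n,(u0,v0,u1,v1) in(("top",(398,190,414,212)),("side",(308,112,334,132))):
    q=cv2.imread(f"pics/{n}0.png");s=q[v0:v1,u0:u1].max(2)<100
    m=np.zeros(q.shape[:2],np.uint8);m[v0:v1,u0:u1]=s
    c=max(cv2.findContours(m,0,1)[0],key=cv2.contourArea);r=cv2.minAreaRect(c);print("button",n,r,[ray(n,*b,.0555).round(4)[:2].tolist() for b in cv2.boxPoints(r)])
h=cv2.cvtColor(cv2.imread("pics/top0.png"),40)
for u,v in((404,208),(402,209)):print(u,v,ray("top",u,v,.0555))
```

```text
felt back L slope 0.0011 y@.445 -0.2675 sd 0.0001
felt back R slope 0.0153 y@.445 -0.2932 sd 0.0002
felt lead L slope 0.0078 y@.445 -0.2418 sd 0.0002
felt lead R slope 0.0087 y@.445 -0.2535 sd 0.0002
ramp edge1 slope -0.0263 y@.445 -0.1986 sd 0.0007
ramp edge-1 slope 0.1392 y@.445 -0.1939 sd 0.0036
back edge slope 0.0307 y@.445 -0.32 sd 0.0005
back edge+ slope 0.0202 y@.445 -0.3125 sd 0.0003
felt far 0.5104
felt near 0.384
top ((302.0, 217.0), (36.0, 14.0), 90.0)
[[0.5119, 0.0509], [0.5121, 0.0029], [0.3888, 0.0022], [0.3886, 0.0498]] [0.45   0.0264 0.034 ]
side ((320.0, 218.0), (16.0, 32.0), 90.0)
[[0.5069, 0.0058], [0.4177, -0.0064], [0.4121, 0.0457], [0.4987, 0.0575]] [0.4587 0.0273 0.034 ]
button top ((402.1000061035156, 201.80001831054688), (8.944272994995117, 20.124614715576172), 26.56505012512207) [[0.4776, -0.2828], [0.5389, -0.3141], [0.5254, -0.341], [0.4642, -0.3096]]
button side ((324.0317077636719, 123.51464080810547), (16.791404724121094, 22.22391700744629), 69.775146484375) [[0.5376, -0.333], [0.4741, -0.3786], [0.447, -0.3076], [0.5089, -0.2647]]
404 208 [ 0.48048245 -0.31794771  0.0555    ]
402 209 [ 0.47707258 -0.31115306  0.0555    ]
```

The measurements agree with each other: cradle origin ≈ (0.443, −0.258) with yaw ≈ 0.01, and roller ≈ (0.458, 0.027). The pivot comes out at ≈ (0.481, −0.311) and the button angle at ≈ −0.46. First move: go behind the roller on its +y side, with the two fingers straddling along x.

Request:
arm_command(
  plan=[
    [[462, -487, 60, 0, 0, -1.26, 0], [462, -487, 60, 0, 0, -1.26, 0], [462, -487, 60, 0, 0, -1.26, 0], [462, -487, 60, 0, 0, -1.26, 0], [462, -487, 60, 0, 0, -1.26, 0], [462, -487, 60, 0, 0, -1.26, 0], [462, -487, 60, 0, 0, -1.26, 0], [462, -487, 60, 0, 0, -1.26, 0], [462, -487, 60, 0, 0, -1.26, 0], [462, -487, 60, 0, 0, -1.26, 0], [462, -487, 60, 0, 0, -1.26, 0], [462, -487, 60, 0, 0, -1.26, 0]],
  ],
)

```text
time_s: 1.3
ee_pos: [0.4274, 0.0205, 0.1519]
eef_rot: [3.141, 0.0, 1.579]
force: [0.1, -0.9, 0.2]
grip_width: 0.0469
grip_force: 0.0
```

Request:
arm_command(
  plan=[
    [[60, 25, 10, 0, 0, 0, 0], [60, 25, 10, 0, 0, 0, 0], [60, 25, 10, 0, 0, 0, 0], [60, 25, 10, 0, 0, 0, 0]],
  ],
)

```text
time_s: 1.7
ee_pos: [0.4512, 0.0782, 0.1418]
eef_rot: [-3.141, 0.0, 1.579]
force: [-0.5, -0.5, -0.2]
grip_width: 0.0472
grip_force: 0.0
```

Run:
```python
from h import *
print(ctrl.get_obs()["ee_pos"])
p,d=cams.camera("top");cv2.imwrite("pics/top1.png",p);s,_=cams.camera("side");cv2.imwrite("pics/side1.png",s)
c=np.zeros((600,800,3),np.uint8)
a=cv2.resize(p[170:250,190:450],(780,240),interpolation=cv2.INTER_CUBIC);c[:240,:780]=a
b=cv2.resize(s[90:260,240:400],None,fx=2.1,fy=2.1,interpolation=cv2.INTER_CUBIC);c[242:242+b.shape[0],:b.shape[1]]=b;cv2.imwrite("pics/z1.png",c)
```

```text
[0.4512181  0.07819727 0.14182839]
```

View pics/z1.png

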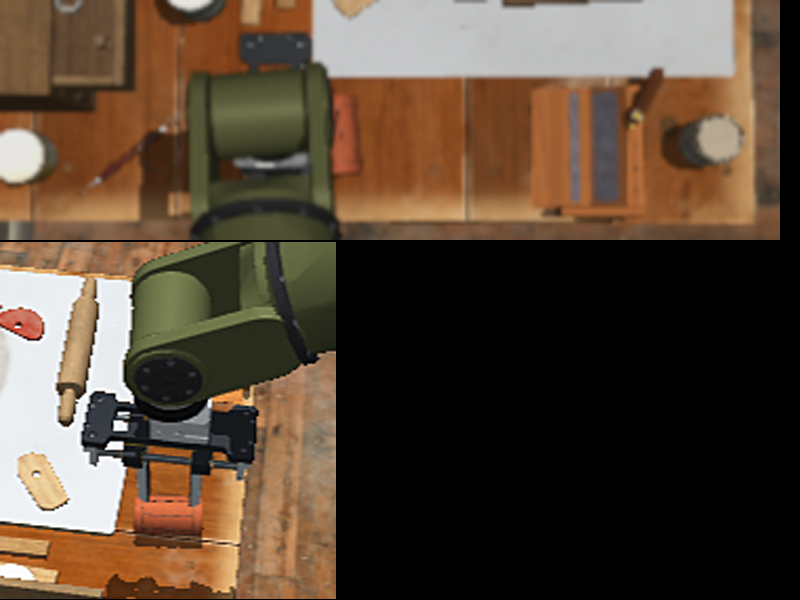

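The gripper hangs behind the roller (top crop ~ (345,130)), clear of the loop tool, whose end is at crop (165,128). Descending behind the roller.

Request:
arm_command(
  plan=[
    [[12, 4, 40, 0, 0, 0, 0], [12, 4, 80, 0, 0, 0, 0], [12, 4, 115, 0, 0, 0, 0], [12, 4, 125, 0, 0, 0, 0], [12, 4, 125, 0, 0, 0, 0], [12, 4, 125, 0, 0, 0, 0]],
  ],
)

```text
time_s: 2.4
ee_pos: [0.4564, 0.0903, 0.0186]
eef_rot: [3.14, -0.0, 1.578]
force: [0.4, 0.2, 0.1]
grip_width: 0.047
grip_force: 0.0
```

Request:
arm_command(
  plan=[
    [[-8, 0, 0, 0, 0, 0, 0], [-14, 0, 0, 0, 0, 0, 0], [-18, 0, 0, 0, 0, 0, 0], [-22, 0, 0, 0, 0, 0, 0], [-26, 0, 0, 0, 0, 0, 0], [-31, 0, 0, 0, 0, 0, 0], [-37, 0, 0, 0, 0, 0, 0], [-43, 0, 0, 0, 0, 0, 0], [-50, 0, 0, 0, 0, 0, 0], [-57, 0, 0, 0, 0, 0, 0], [-64, 0, 0, 0, 0, 0, 0], [-71, 0, 0, 0, 0, 0, 0]],
  ],
)

```text
time_s: 3.6
ee_pos: [0.456, 0.0189, 0.017]
eef_rot: [-3.142, 0.0, 1.579]
force: [-0.2, -0.1, -1.2]
grip_width: 0.047
grip_force: 0.0
```

Run:
```python
from h import *
print(ctrl.get_obs()["ee_pos"])
p,d=cams.camera("top");cv2.imwrite("pics/top2.png",p);s,_=cams.camera("side")
c=np.zeros((600,800,3),np.uint8)
a=cv2.resize(p[170:250,190:450],(780,240),interpolation=cv2.INTER_CUBIC);c[:240,:780]=a
b=cv2.resize(s[90:260,240:400],None,fx=2.1,fy=2.1,interpolation=cv2.INTER_CUBIC);c[242:242+b.shape[0],:b.shape[1]]=b;cv2.imwrite("pics/z2.png",c)
```

```text
[0.45603371 0.01893743 0.0170327 ]
```

View pics/z2.png

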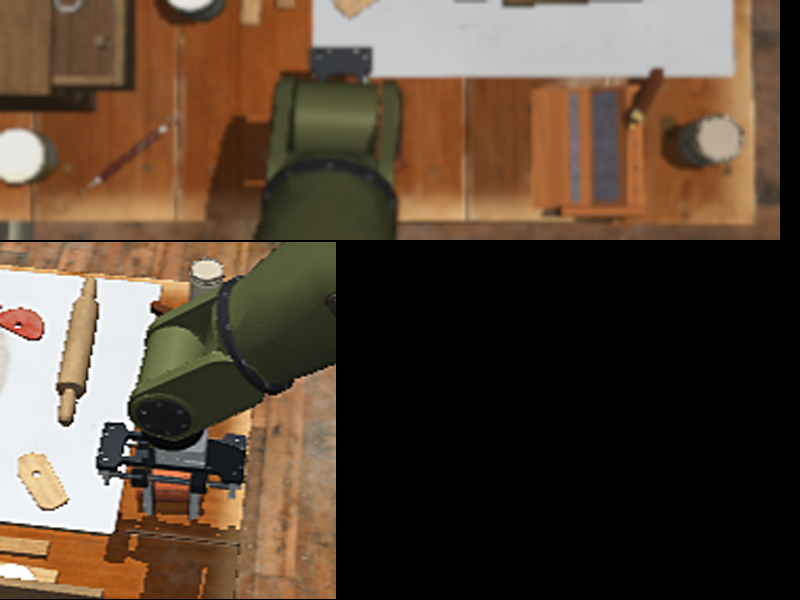

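The roller sits just ahead of the fingers (side crop (170,490)) and square to them. Continuing.

Request:
arm_command(
  plan=[
    [[-8, 0, 0, 0, 0, 0, 0], [-16, 0, 0, 0, 0, 0, 0], [-24, 0, -1, 0, 0, 0, 0], [-32, 0, -1, 0, 0, 0, 0], [-40, 0, -1, 0, 0, 0, 0], [-48, 0, -1, 0, 0, 0, 0], [-56, 0, -2, 0, 0, 0, 0], [-64, 0, -2, 0, 0, 0, 0], [-72, 0, -2, 0, 0, 0, 0], [-80, 0, -2, 0, 0, 0, 0], [-88, 0, -2, 0, 0, 0, 0], [-96, 0, -2, 0, 0, 0, 0]],
  ],
)

```text
time_s: 4.9
ee_pos: [0.4568, -0.0771, 0.019]
eef_rot: [3.142, 0.0, 1.579]
force: [-0.0, 0.1, 1.3]
grip_width: 0.0472
grip_force: 0.1
```

Request:
arm_command(
  plan=[
    [[-8, 0, 0, 0, 0, 0, 0], [-16, 0, 0, 0, 0, 0, 0], [-24, 0, 0, 0, 0, 0, 0], [-31, 0, 0, 0, 0, 0, 0], [-38, 0, 0, 0, 0, 0, 0], [-45, 0, 0, 0, 0, 0, 0], [-51, 0, 0, 0, 0, 0, 0], [-57, 0, 0, 0, 0, 0, 0], [-63, 0, 0, 0, 0, 0, 0], [-68, 0, 0, 0, 0, 0, 0], [-73, 0, 0, 0, 0, 0, 0], [-78, 0, 0, 0, 0, 0, 0]],
  ],
)

```text
time_s: 6.1
ee_pos: [0.4575, -0.1547, 0.019]
eef_rot: [-3.142, -0.0, 1.579]
force: [0.3, 1.1, 0.8]
grip_width: 0.0473
grip_force: 0.7
```

Request:
arm_command(
  plan=[
    [[-4, 0, 0, 0, 0, 0, 0], [-8, 0, 0, 0, 0, 0, 0], [-12, 0, 0, 0, 0, 0, 0], [-16, 0, 0, 0, 0, 0, 0], [-20, 0, 0, 0, 0, 0, 0], [-24, 0, 0, 0, 0, 0, 0], [-28, 0, 0, 0, 0, 0, 0], [-32, 0, 0, 0, 0, 0, 0], [-36, 0, 0, 0, 0, 0, 0], [-40, 0, 0, 0, 0, 0, 0], [-44, 0, 0, 0, 0, 0, 0], [-48, 0, 0, 0, 0, 0, 0]],
  ],
)

```text
time_s: 7.3
ee_pos: [0.4578, -0.203, 0.019]
eef_rot: [3.142, 0.0, 1.579]
force: [-1.1, 0.2, -0.8]
grip_width: 0.047
grip_force: 0.0
```

Request:
arm_command(
  plan=[
    [[-3, 0, 0, 0, 0, 0, 0], [-6, 0, 0, 0, 0, 0, 0], [-9, 0, 0, 0, 0, 0, 0], [-12, 0, 0, 0, 0, 0, 0], [-12, 0, 0, 0, 0, 0, 0]],
  ],
)

```text
time_s: 7.8
ee_pos: [0.4579, -0.2148, 0.019]
eef_rot: [3.142, 0.0, 1.578]
force: [-0.0, 0.6, -0.2]
grip_width: 0.0468
grip_force: 0.0
```

Request:
arm_command(
  plan=[
    [[15, 0, 0, 0, 0, 0, 0], [25, 0, -50, 0, 0, 0, 0], [60, 0, -100, 0, 0, 0, 0], [110, 0, -140, 0, 0, 0, 0.5], [160, 0, -140, 0, 0, 0, 1], [160, 0, -140, 0, 0, 0, 1], [160, 0, -140, 0, 0, 0, 1]],
  ],
)

```text
time_s: 8.5
ee_pos: [0.4566, -0.0516, 0.1599]
eef_rot: [3.14, 0.0, 1.582]
force: [0.1, -0.0, -0.2]
grip_width: 0.0186
grip_force: 0.0
```

Run:
```python
from h import *
print(ctrl.get_obs()["ee_pos"])
p,d=cams.camera("top");cv2.imwrite("pics/top3.png",p);s,_=cams.camera("side");cv2.imwrite("pics/side3.png",s)
c=np.zeros((600,800,3),np.uint8)
a=cv2.resize(p[190:250,340:450],None,fx=5,fy=5,interpolation=cv2.INTER_CUBIC);c[:300,:550]=a
b=cv2.resize(s[90:180,290:390],None,fx=3.2,fy=3.2,interpolation=cv2.INTER_CUBIC);c[302:302+b.shape[0],:b.shape[1]]=b;cv2.imwrite("pics/z3.png",c)
```

```text
[ 0.45658297 -0.05157879  0.15987538]
```

View pics/z3.png

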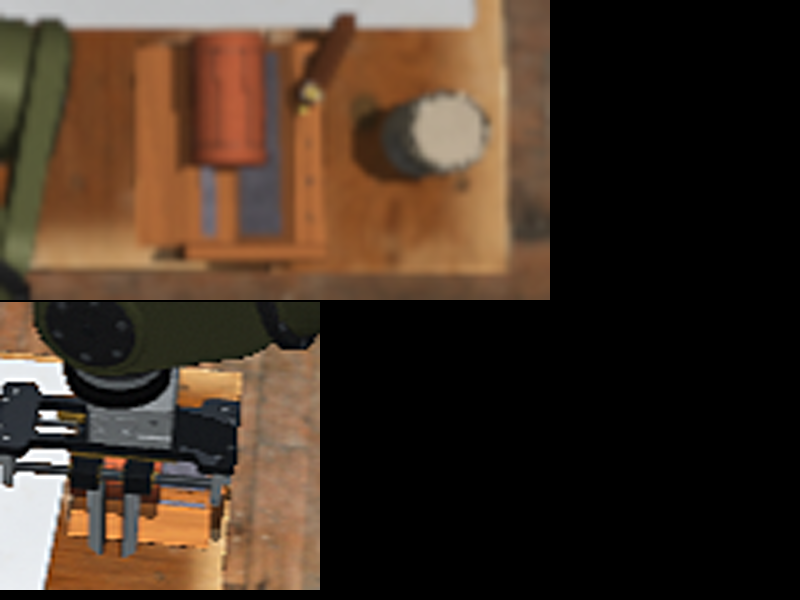

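The roller lies in the V, parallel to it (crop (230,100)), and the button is still open. Computing the push distance along the V.

Run:
```python
from h import *
def pc(x,y,z):return ray("top",340+(x+.5)/5-.5,190+(y+.5)/5-.5,z).round(4)
print("far",pc(228,32,.05),"near",pc(230,167,.04),"L/R",pc(193,100,.031),pc(266,100,.031),"pivot",pc(308,95,.0555),"tip",pc(345,16,.0555),"jar",pc(448,133,.084))
print("cradle far",pc(150,44,.005),"eb near",pc(260,257,.052),"eb inner",pc(260,240,.01))
```

```text
far [ 0.5215 -0.2559  0.05  ] near [ 0.4304 -0.2579  0.04  ] L/R [ 0.4767 -0.2345  0.031 ] [ 0.4769 -0.2846  0.031 ] pivot [ 0.4784 -0.3085  0.0555] tip [ 0.5321 -0.3343  0.0555] jar [ 0.4513 -0.3947  0.084 ]
cradle far [ 0.5179 -0.2086  0.005 ] eb near [ 0.3696 -0.2753  0.052 ] eb inner [ 0.3815 -0.2829  0.01  ]
```

Request:
arm_command(
  plan=[
    [[0, 50, 0, 0, 0, 0, 1], [-40, 98, 0, 0, 0, 0, 1], [-80, 98, 0, 0, 0, 0, 1], [-120, 98, 0, 0, 0, 0, 1], [-160, 98, 0, 0, 0, 0, 1], [-204, 98, 0, 0, 0, 0, 1], [-204, 98, 0, 0, 0, 0, 1], [-204, 98, 40, 0, 0, 0, 1], [-204, 98, 70, 0, 0, 0, 1], [-204, 98, 70, 0, 0, 0, 1], [-204, 98, 70, 0, 0, 0, 1]],
  ],
)

```text
time_s: 9.7
ee_pos: [0.5561, -0.2579, 0.0893]
eef_rot: [-3.141, -0.0, 1.578]
force: [0.6, -0.6, 0.4]
grip_width: 0.0007
grip_force: 0.0
```

Lowering, then pushing toward the end board (−tool y).

Request:
arm_command(
  plan=[
    [[0, 0, 40, 0, 0, 0, 1], [0, 0, 63, 0, 0, 0, 1], [0, 0, 63, 0, 0, 0, 1], [0, -8, 63, 0, 0, 0, 1], [0, -14, 63, 0, 0, 0, 1], [0, -19, 63, 0, 0, 0, 1], [0, -24, 63, 0, 0, 0, 1], [0, -29, 63, 0, 0, 0, 1], [0, -34, 63, 0, 0, 0, 1], [0, -39, 63, 0, 0, 0, 1], [0, -44, 63, 0, 0, 0, 1], [0, -49, 63, 0, 0, 0, 1]],
  ],
)

```text
time_s: 10.9
ee_pos: [0.5069, -0.258, 0.026]
eef_rot: [3.141, -0.0, 1.579]
force: [4.0, 0.1, 2.7]
grip_width: 0.0007
grip_force: 1.7
```

Request:
arm_command(
  plan=[
    [[0, -4, 0, 0, 0, 0, 1], [0, -8, 0, 0, 0, 0, 1], [0, -12, 0, 0, 0, 0, 1], [0, -15, 0, 0, 0, 0, 1], [0, -17, 0, 0, 0, 0, 1]],
  ],
)

```text
time_s: 11.4
ee_pos: [0.49, -0.2582, 0.026]
eef_rot: [-3.142, -0.0, 1.579]
force: [2.2, 0.5, 1.1]
grip_width: 0.0004
grip_force: 1.4
```

Request:
arm_command(
  plan=[
    [[0, -2, 0, 0, 0, 0, 1], [0, -4, 0, 0, 0, 0, 1], [0, -5, 0, 0, 0, 0, 1], [0, -5, 0, 0, 0, 0, 1]],
  ],
)

```text
time_s: 11.8
ee_pos: [0.485, -0.2582, 0.0259]
eef_rot: [-3.141, -0.0, 1.579]
force: [1.6, -0.3, 0.7]
grip_width: 0.0
grip_force: 0.8
```

Request:
arm_command(
  plan=[
    [[0, -1, 0, 0, 0, 0, 1], [0, -2, 0, 0, 0, 0, 1], [0, -2, 0, 0, 0, 0, 1]],
  ],
)

```text
time_s: 12.1
ee_pos: [0.4831, -0.2582, 0.0259]
eef_rot: [-3.141, -0.0, 1.579]
force: [1.3, 0.0, 0.1]
grip_width: 0.0006
grip_force: 0.8
```

Request:
arm_command(
  plan=[
    [[0, -1, 0, 0, 0, 0, 1], [0, -2, 0, 0, 0, 0, 1], [0, -2, 0, 0, 0, 0, 1]],
  ],
)

```text
time_s: 12.4
ee_pos: [0.482, -0.2583, 0.0263]
eef_rot: [3.14, 0.0, 1.579]
force: [8.3, 1.1, -0.8]
grip_width: 0.0003
grip_force: 3.8
```

Request:
arm_command(
  plan=[
    [[0, -1, 0, 0, 0, 0, 1], [0, -2, 0, 0, 0, 0, 1], [0, -2, 0, 0, 0, 0, 1]],
  ],
)

```text
time_s: 12.7
ee_pos: [0.482, -0.2585, 0.0271]
eef_rot: [3.135, 0.002, 1.579]
force: [19.7, 2.2, -1.7]
grip_width: 0.0003
grip_force: 9.8
```

The roller is butted against the board: force is 20 N with the finger at 0.482, matching the expected 0.4825. Backing off and checking from +y.

Request:
arm_command(
  plan=[
    [[0, 10, 0, 0, 0, 0, 1], [0, 25, 0, 0, 0, 0, 1], [0, 50, 0, 0, 0, 0, 1], [0, 55, -40, 0, 0, 0, 1], [0, 55, -90, 0, 0, 0, 1], [50, 55, -110, 0, 0, 0, 1], [100, 40, -110, 0, 0, 0, 1], [150, 20, -110, 0, 0, 0, 1], [200, 0, -110, 0, 0, 0, 1], [200, 0, -110, 0, 0, 0, 1], [200, 0, -110, 0, 0, 0, 1]],
  ],
)

```text
time_s: 13.8
ee_pos: [0.4772, -0.057, 0.1362]
eef_rot: [-3.141, 0.0, 1.581]
force: [0.7, -1.1, -0.7]
grip_width: 0.0001
grip_force: 0.0
```

Run:
```python
from h import *
print(ctrl.get_obs()["ee_pos"])
p,d=cams.camera("top");cv2.imwrite("pics/top4.png",p)
cv2.imwrite("pics/z4.png",cv2.resize(p[190:250,340:450],None,fx=5,fy=5,interpolation=cv2.INTER_CUBIC))
```

```text
[ 0.47723456 -0.05703203  0.13619901]
```

View pics/z4.png

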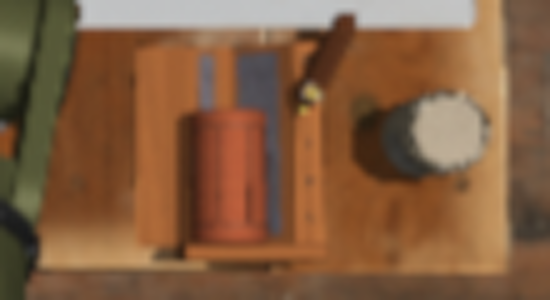

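The roller is home against the board (crop (230,170)) and the button is still open, with its tip at (345,16). Moving to the outer (−y) side of the button tip.

Request:
arm_command(
  plan=[
    [[-45, 50, 0, 0, 0, 0, 1], [-90, 50, 0, 0, 0, 0, 1], [-135, 50, 0, 0, 0, 0, 1], [-180, 50, 0, 0, 0, 0, 1], [-225, 50, 0, 0, 0, 0, 1], [-270, 50, 0, 0, 0, 0, 1], [-314, 50, 0, 0, 0, 0, 1], [-314, 50, 0, 0, 0, 0, 1], [-314, 50, 40, 0, 0, 0, 1], [-314, 50, 60, 0, 0, 0, 1], [-314, 50, 60, 0, 0, 0, 1], [-314, 50, 60, 0, 0, 0, 1]],
  ],
)

```text
time_s: 15.05
ee_pos: [0.5301, -0.3726, 0.0764]
eef_rot: [-3.141, 0.0, 1.578]
force: [0.4, -0.7, 0.2]
grip_width: 0.0007
grip_force: 0.0
```

Request:
arm_command(
  plan=[
    [[0, 0, 31, 0, 0, 0, 1], [0, 0, 31, 0, 0, 0, 1], [13, -15, 31, 0, 0, 0, 1], [23, -18, 31, 0, 0, 0, 1], [29, -16, 31, 0, 0, 0, 1], [36, -14, 31, 0, 0, 0, 1], [41, -10, 31, 0, 0, 0, 1], [46, -6, 31, 0, 0, 0, 1], [52, -2, 31, 0, 0, 0, 1], [57, 2, 31, 0, 0, 0, 1], [64, 2, 31, 0, 0, 0, 1], [71, 2, 31, 0, 0, 0, 1]],
  ],
)

```text
time_s: 16.25
ee_pos: [0.5317, -0.3002, 0.0449]
eef_rot: [-3.142, -0.0, 1.579]
force: [-0.4, -1.2, -0.8]
grip_width: 0.0002
grip_force: 0.5
```

Request:
arm_command(
  plan=[
    [[7, -1, 0, 0, 0, 0, 1], [13, -4, 0, 0, 0, 0, 1], [19, -8, 0, 0, 0, 0, 1], [25, -13, 0, 0, 0, 0, 1], [28, -18, 0, 0, 0, 0, 1], [30, -23, 0, 0, 0, 0, 1], [31, -27, 0, 0, 0, 0, 1], [32, -31, 0, 0, 0, 0, 1], [32, -32, 0, 0, 0, 0, 1], [32, -32, 0, 0, 0, 0, 1]],
  ],
)

```text
time_s: 17.25
ee_pos: [0.5004, -0.2692, 0.0453]
eef_rot: [3.138, 0.001, 1.578]
force: [9.2, -0.2, -3.2]
grip_width: 0.0003
grip_force: 4.8
```

Request:
arm_command(
  plan=[
    [[0, -1, 0, 0, 0, 0, 1], [0, -2, 0, 0, 0, 0, 1], [0, -2, 0, 0, 0, 0, 1]],
  ],
)

```text
time_s: 17.55
ee_pos: [0.4998, -0.2692, 0.0456]
eef_rot: [3.135, 0.001, 1.579]
force: [20.0, 1.9, -8.0]
grip_width: 0.0003
grip_force: 9.8
```

The button is against its pin (20 N at the expected place). Backing off and clearing to the +y side for a check.

Request:
arm_command(
  plan=[
    [[0, 8, 0, 0, 0, 0, 1], [0, 20, 0, 0, 0, 0, 1], [0, 40, 0, 0, 0, 0, 1], [0, 40, -40, 0, 0, 0, 1], [0, 40, -80, 0, 0, 0, 1], [40, 30, -110, 0, 0, 0, 1], [90, 10, -110, 0, 0, 0, 1], [140, 0, -110, 0, 0, 0, 1], [190, 0, -110, 0, 0, 0, 1], [220, 0, -110, 0, 0, 0, 1], [220, 0, -110, 0, 0, 0, 1], [220, 0, -110, 0, 0, 0, 1]],
  ],
)

```text
time_s: 18.75
ee_pos: [0.4956, -0.049, 0.1551]
eef_rot: [-3.141, 0.0, 1.58]
force: [0.5, 0.2, -0.2]
grip_width: 0.0003
grip_force: 0.0
```

Run:
```python
from h import *
p,d=cams.camera("top");s,_=cams.camera("side")
c=np.zeros((600,800,3),np.uint8)
c[:300,:550]=cv2.resize(p[190:250,340:450],None,fx=5,fy=5,interpolation=cv2.INTER_CUBIC)
c[302:602-4,:]=cv2.resize(s[80:230,200:600],(800,296));cv2.imwrite("pics/z5.png",c)
```

```text
(no output)
```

View pics/z5.png

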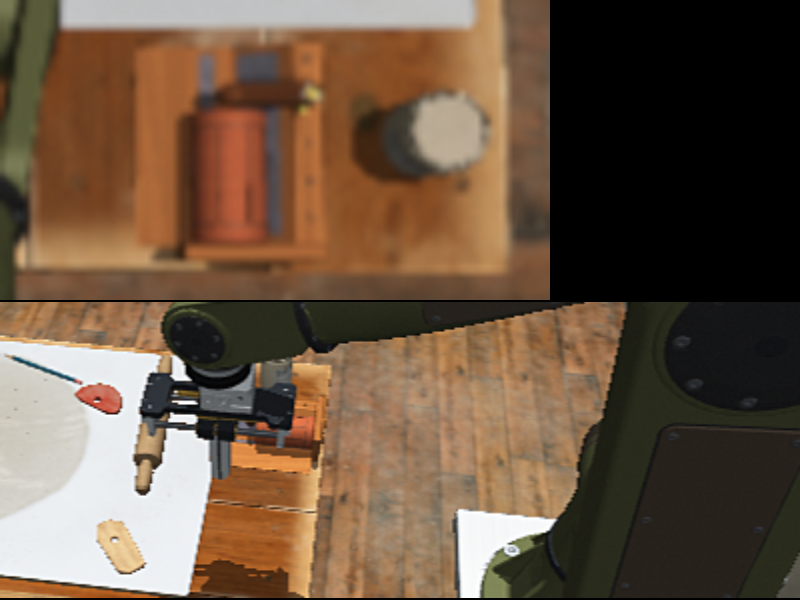

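The button lies straight across (crop (215–320, 95)) behind the roller, which is at home against the board. The jar is unmoved and the arm is clear.

```bash
python3 -c "
from station import ctrl
print(ctrl.hand_in())"
```

```text
the job is handed in; nothing more can be done
None
```

The job is handed in, though no verdict came back: the roller is seated in the V against the end board, the turn-button is across against its pin, the slip pot is unmoved and nothing touched the loop tool or glaze pot, and the arm is clear, at about 19 s of the 64 s allowed.

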